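# Stack the spare spawn box on its twin

### The job

One two-lug mushroom spawn box stands on the small wooden board; find the other full-length box with two lugs on its lid and stack it on top, lengthways in line, so that the recesses in its base drop right down over the lugs below and it sits flat, lid to base. Lower it gently rather than dropping it, leave the lower box about where it stands on its board, and leave the one-lug box and the flat-lidded box in their places.

Things in the scene. Friction and masses are not known exactly. Their poses are not given: they have to be found in the camera images.
- spare_box: Box to stack: hazy clear, white lid, yellow end clips. 120 long (x; 130 over clips), 58 wide (y; flat sides to grip), 74 mm to lid top; 0.25-0.5 kg. Origin: centre of underside, z up. Two round tapered lugs on lid, at x = +-29.5 mm, 14 high, 42 wide at foot, 22 at tip. Underside: two recesses 53 x 50, 17 mm deep, at x = +-29.5; fit over a twin's lugs either way round, 4-5 mm play.
- base_box: Its twin, the same in size, lugs and axes, 0.8 kg, loose on a fixed wooden board (170 x 110 mm, 14 mm thick), roughly along it. The spare box goes on this one. Origin: centre of its underside, on the board. When the spare box is fully seated its underside lies on this lid's flat top, its origin 74 mm above this origin.
- one_lug_box: Lookalike of the same size and origin with a single like lug in the middle of its lid; 0.5 kg, loose on the table. Stays where it is.
- flat_box: Lookalike of the same size and origin with a flat lid, no lugs; 0.5 kg, loose on the table. Stays where it is.
There are look-alikes about, which are no part of the job. Leave any red look-alike of the base_box alone.

How it is judged:
By the outcome, as a careful person would: the job done as asked, in the order asked, and still so for the second after the job is handed in, with the robot touching nothing.
It also fails if it takes over 38 s, if anything falls off the work surface, if the arm or the gripper's body presses on something with over 40 N, if the wrist force passes 120 N, or if a joint passes its speed limit or range.

### The arm

A 6-joint arm with a two-finger parallel gripper is mounted at the origin on the work surface. World frame = base frame: x ahead of the robot, y to its left, z up, the work surface at z = 0. Lengths are in m, angles in rad, forces in N, time in s.
With the tool pointing down it reaches from about 0.35 to 0.925 m from the base axis. Payload 6.4 kg.
Tool frame: the origin (TCP) lies at the very end of the fingers, on their centre line; the grasp point (between the pads) lies 19 mm behind it (manip.grasp_offset is the distance from the TCP to the grasp point, in m); z points along the fingers, y is the line along which they close (so a half turn about z gives the same grasp; the last joint's range is limited). The gripper opens to 94 mm and grips with 3 to 60 N. Pads are 16 mm wide; open, the fingers measure 119 mm over their backs; the gripper's body (75 mm by 177 mm) begins 78 mm behind the grasp point.
Start: joints at [-1.499, 0.245, 1.558, -0, 1.339, -0.174], TCP at [0.158, -0.63, 0.174] pointing down, gripper open.
Joint ranges: [-3.13, 3.13], [-1.02, 2.26], [0.13, 2.54], [-0.95, 4.09], [0.21, 2.88], [-2.74, 2.74]. Speed limits (rad/s): [2.57, 2.57, 3.14, 3.14, 3.14, 3.14].

### API

Orientations are given as a unit quaternion [w, x, y, z].
In Python, from cell import manip gives the robot as it stands.
- The arm moves only by the tool arm_command, never from a script. Its argument "moves" is a list of rows, each an object of numbers: "x", "y", "z": the shift along the tool's x, y, z each as a share of 400 mm, from -1 to 1; "rx", "ry", "rz": the turn, a rotation vector about the tool's x, y, z each as a share of pi/2 rad, from -1 to 1; "claw": the opening, from 0 (shut) to 1 (fully open). A call has exactly 5 rows; each row is the pose to reach, as a shift and turn from the pose commanded when the call began, along the tool's axes at that moment; what a row does not reach only later rows make up. A row lasts 1/10 s, in which the tool goes at most 50 mm and 8.59 degrees, less where a joint would pass 70% of its speed; a pose out of reach is approached as far as the arm can. A call with a number of a shift or a turn outside -1 to 1 is refused whole. A call with a gripper value outside its range is refused whole. The fingers move at their own pace and stop on an object; "newtons" is the grip in N (left out, the last holds). Time passes only in rows, so rows that repeat a pose let the fingers close, or fill a call up. It gives the time, the measured TCP pose, the force, the opening and the grip force at its end, in the units of the state.
- manip.read_state(): the state, without advancing time (a new reading comes with each control period).
- manip.capture(name): name is "scene" or "top" or "wrist"; returns the picture (384x512x3 uint8, blue, green, red); there is no depth.
- manip.calibration(name): a dict with "intrinsics" (3x3 intrinsics, pixels), "camera_from_world" (4x4, takes a point from world to camera coordinates); the wrist camera has in their place "T_tool_cam" (4x4, takes a point from camera to tool coordinates, whose origin is the TCP and whose axes are the flange's). Camera axes: x right, y up, looking along -z (the intrinsics and any distortion apply to the point x, -y, -z); pixel columns grow to the right and rows downward; lengths in m; the calibration is good to about 2 mm. The wrist camera is an equidistant fisheye: a pixel r from the principal point sees the ray r / f radians off the axis. A picture is of the moment at which its call begins: read the wrist's pose just before it. calibration takes no time and is no camera call.
- manip.hand_in(): hands the job in; it is judged then, once.
The state is a dict: "t": time; "joint_positions": joint angles; "qd": joint speeds; "joint_torque": joint torques, N m; "ee_pos": TCP position; "eef_rot": TCP orientation; "ft_force": force on the tool from outside, world axes, zero at the start; "ft_torque": the same for the moment, N m; "grip_width": opening from 0.0 (shut) to 1.0 (fully open); "gripper_force": force on a finger pad.
Only numpy, scipy, OpenCV 4.12 (cv2) and the standard library are available. Lean on these libraries where they do the work, as an engineer would, in place of code of your own. Each camera call takes 0.05 s, during which the arm holds its last target. There are 200 camera calls.

## Working session

There is one attempt and no reset: what is moved stays moved. The work goes in short steps, Python scripts to look and compute and a tool call to move; the robot and the scene stay as the last step left them, time stands still between calls to the robot, and variables do not carry over. Pictures are saved under pics/ and viewed, at most 10 in all, crops included, and the job is handed in when it is done.

Besides the shell and the picture viewer there is one more tool, called after ">>>" by a JSON object that holds its "fn" and its "kwargs", one argument or row to a line. arm_command: Moves the arm, as the interface text tells. Its arguments: {"type":"object","properties":{"moves":{"type":"array","items":{"type":"object","properties":{"x":{"type":"number","minimum":-1,"maximum":1},"y":{"type":"number","minimum":-1,"maximum":1},"z":{"type":"number","minimum":-1,"maximum":1},"rx":{"type":"number","minimum":-1,"maximum":1},"ry":{"type":"number","minimum":-1,"maximum":1},"rz":{"type":"number","minimum":-1,"maximum":1},"claw":{"type":"number"}}}},"newtons":{"type":"number"}},"required":["moves"]}

```bash
mkdir -p pics; ls; python3 - <<'E'
from cell import manip
import cv2,numpy as np
for n in("scene","top"):
    cv2.imwrite(f"pics/{n}0.png",manip.capture(n))
    c=manip.calibration(n); print(n,{k:np.round(v,4).tolist() for k,v in c.items() if not isinstance(v,str)})
print(manip.calibration("wrist")); print(manip.read_state())
E
```

```text
pics
scene {'intrinsics': [[476.7326, 0.0, 258.7156], [0.0, 476.7326, 191.9208], [0.0, 0.0, 1.0]], 'camera_from_world': [[0.3986, 0.9171, 0.0069, -0.2432], [-0.6995, 0.2991, 0.649, 0.3484], [0.5932, -0.2635, 0.7608, -1.6083], [0.0, 0.0, 0.0, 1.0]]}
top {'intrinsics': [[478.8644, 0.0, 268.2095], [0.0, 478.8644, 195.352], [0.0, 0.0, 1.0]], 'camera_from_world': [[0.0293, -0.9995, 0.0122, -0.0071], [0.9909, 0.0306, 0.1308, -0.5456], [-0.1311, 0.0083, 0.9913, -1.1264], [0.0, 0.0, 0.0, 1.0]]}
{'intrinsics': array([[297.31863964,   0.        , 254.68195482],
       [  0.        , 297.31863964, 190.76948306],
       [  0.        ,   0.        ,   1.        ]]), 'T_tool_cam': array([[ 2.44804647e-04,  9.67091322e-01,  2.54429391e-01,
         7.38061042e-02],
       [ 9.99999745e-01, -4.07282072e-04,  5.85916478e-04,
         5.17738650e-04],
       [ 6.70259271e-04,  2.54429183e-01, -9.67091175e-01,
        -2.10584167e-01],
       [ 0.00000000e+00,  0.00000000e+00,  0.00000000e+00,
         1.00000000e+00]])}
{'t': 0.1, 'joint_positions': array([-1.49909231e+00,  2.45752543e-01,  1.55888785e+00,  2.35511999e-05,
        1.33868893e+00, -1.74115020e-01]), 'qd': array([-7.82423021e-04, -2.32836521e-03, -3.14979938e-03,  1.89520410e-03,
       -1.37437228e-03, -4.38421592e-05]), 'joint_torque': array([ 1.97527393e-04, -4.16915452e+01, -3.15524840e+01,  6.86839619e-02,
        3.09533416e-02, -5.67058567e-05]), 'ee_pos': array([ 0.15813819, -0.6298584 ,  0.17275257]), 'eef_rot': array([-8.66613519e-04,  9.92456088e-01,  1.22597549e-01,  5.58867067e-05]), 'ft_force': array([ 0.5250284 , -0.67094016, -0.46922228]), 'ft_torque': array([ 0.04274273,  0.05030377, -0.04940077]), 'gripper_force': 0.0, 'grip_width': 1.0015915309805077}
```

```bash
python3 - <<'E'
import cv2
for n in("scene","top"):
    cv2.imwrite(f"pics/{n}0b.png",cv2.resize(cv2.imread(f"pics/{n}0.png"),(800,600),interpolation=cv2.INTER_CUBIC))
E
```

```text
(no output)
```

View pics/scene0b.png

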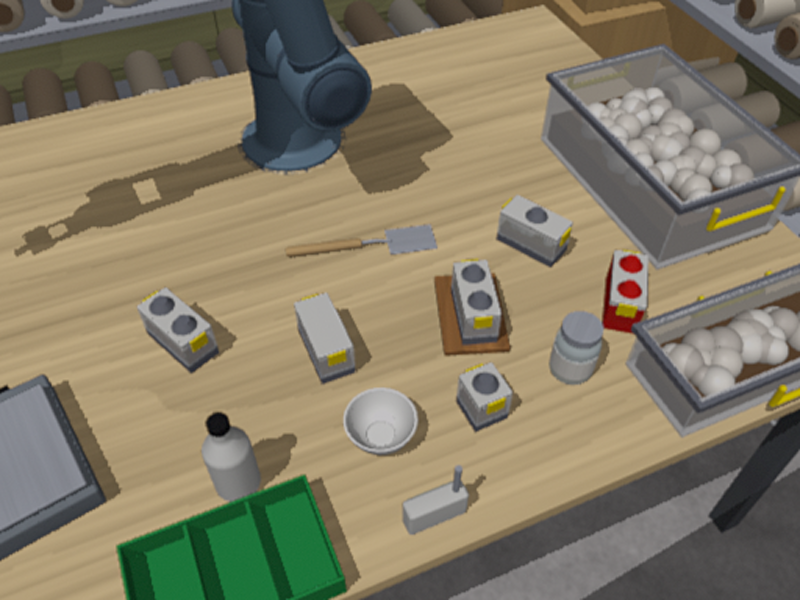

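View pics/top0b.png

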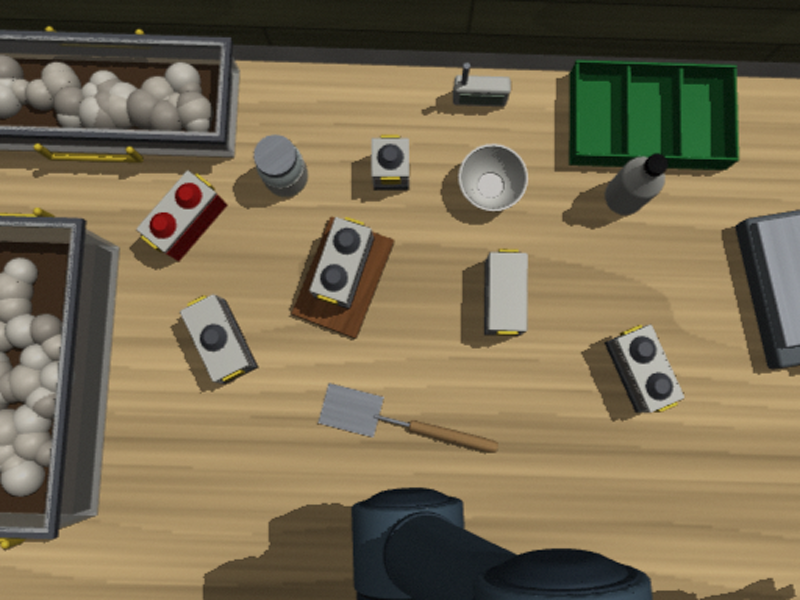

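The top view shows the spare box's lugs at about (643,349) and (659,386). The base box's lugs are at (347,240) and (334,278), on the board. The red, one-lug and flat lookalikes are clearly separate, and there is also a short single-lug box at (390,157).

```bash
cat > h.py <<'E'
from cell import manip
import numpy as np, cv2
from scipy.spatial.transform import Rotation as R
def ray(n,uv,st=None):
    c=manip.calibration(n);K=c["intrinsics"]
    a=np.array([(uv[0]-K[0,2])/K[0,0],(uv[1]-K[1,2])/K[1,1]])
    if n=="wrist":
        r=np.hypot(*a); d=np.array([*(a/max(r,1e-9)*np.sin(r)),np.cos(r)])
        T=np.eye(4); T[:3,:3]=rot(st).as_matrix(); T[:3,3]=st["ee_pos"]; T=T@c["T_tool_cam"]
    else:
        d=np.array([*a,1.]); T=np.linalg.inv(c["camera_from_world"])
    return T[:3,3],T[:3,:3]@(d*[1,-1,-1])
def rot(st): return R.from_quat(st["eef_rot"],scalar_first=True)
def onz(n,uv,z,st=None):
    o,d=ray(n,uv,st); return o+d*(z-o[2])/d[2]
def pix(n,p):
    c=manip.calibration(n);q=c["camera_from_world"]@[*p,1];q=q[:3]*[1,-1,-1]
    return (c["intrinsics"]@q)[:2]/q[2]
def wpix(p,st):
    c=manip.calibration("wrist");T=np.eye(4);T[:3,:3]=rot(st).as_matrix();T[:3,3]=st["ee_pos"]
    q=(np.linalg.inv(T@c["T_tool_cam"])@[*p,1])[:3]*[1,-1,-1];th=np.arctan2(np.hypot(q[0],q[1]),q[2])
    K=c["intrinsics"];return K[:2,2]+K[0,0]*th*q[:2]/np.hypot(q[0],q[1])
def rel(st,p,yaw):
    "tool-frame shift/400mm and rz/(pi/2) to TCP p, pointing down, tool y at world angle yaw (mod pi)"
    Rt=rot(st);s=Rt.inv().apply(np.array(p)-st["ee_pos"])/.4
    best=None
    for k in(0,np.pi):
        y=np.array([np.cos(yaw+k),np.sin(yaw+k),0]);z=np.array([0,0,-1.]);x=np.cross(y,z)
        v=(Rt.inv()*R.from_matrix(np.c_[x,y,z])).as_rotvec()/(np.pi/2)
        if best is None or abs(v[2])<abs(best[2]):best=v
    return s.round(4),best.round(4)
E
python3 - <<'E'
from h import *
s=.64
for nm,z,a,b in(("spare",.086,(643,348),(659,385)),("base",.100,(347,239),(334,277))):
    P=[onz("top",np.array(q)*s,z) for q in(a,b)]
    d=P[1]-P[0];m=(P[0]+P[1])/2
    print(nm,m.round(4),"sep",np.hypot(*d[:2]).round(4),"yaw",np.degrees(np.arctan2(d[1],d[0])).round(1),"scene px(800)",[(pix("scene",p)/s).round(0) for p in P],"reach",np.hypot(*m[:2]))
    st=manip.read_state();yaw=np.arctan2(d[1],d[0])+np.pi/2
    print(rel(st,[m[0],m[1],.2],yaw))
E
```

```text
spare [ 0.4584 -0.3349  0.086 ] sep 0.0585 yaw -156.8 scene px(800) [array([184., 320.]), array([162., 301.])] reach 0.5677484872034014
(array([ 0.9076, -0.5326, -0.0669]), array([-0.0011, -0.0003, -0.1013]))
base [0.6039 0.1279 0.1   ] sep 0.06 yaw 163.8 scene px(800) [array([479., 296.]), array([472., 268.])] reach 0.6173344004025324
(array([ 1.542 , -1.5665, -0.0649]), array([-1.100e-03,  1.000e-04,  3.361e-01]))
```

>>> {"fn": "arm_command", "kwargs": {
  "moves": [
    {"x": 0.9,"y": -0.53,"z": -0.03,"rz": -0.1,"claw": 1},
    {"x": 0.9,"y": -0.53,"z": -0.03,"rz": -0.1,"claw": 1},
    {"x": 0.9,"y": -0.53,"z": -0.03,"rz": -0.1,"claw": 1},
    {"x": 0.9,"y": -0.53,"z": -0.03,"rz": -0.1,"claw": 1},
    {"x": 0.9,"y": -0.53,"z": -0.03,"rz": -0.1,"claw": 1}
  ]
}}

```text
$.moves[0]: bad value
```

```bash
python3 - <<'E'
from h import *
st=manip.read_state();print(st["t"],st["ee_pos"],rot(st).as_matrix().round(3).tolist())
print(rel(st,[.4584,-.3349,.19],np.radians(-156.8+90)))
E
```

```text
0.1 [ 0.15813819 -0.6298584   0.17275257] [[0.97, 0.243, -0.0], [0.243, -0.97, 0.002], [0.0, -0.002, -1.0]]
(array([ 0.9075, -0.5326, -0.0419]), array([-0.0011, -0.0003, -0.1013]))
```

>>> {"fn": "arm_command", "kwargs": {
  "moves": [
    {"x": 0.9,"y": -0.53,"z": -0.03,"rx": 0,"ry": 0,"rz": -0.1,"claw": 1},
    {"x": 0.9,"y": -0.53,"z": -0.03,"rx": 0,"ry": 0,"rz": -0.1,"claw": 1},
    {"x": 0.9,"y": -0.53,"z": -0.03,"rx": 0,"ry": 0,"rz": -0.1,"claw": 1},
    {"x": 0.9,"y": -0.53,"z": -0.03,"rx": 0,"ry": 0,"rz": -0.1,"claw": 1},
    {"x": 0.9,"y": -0.53,"z": -0.03,"rx": 0,"ry": 0,"rz": -0.1,"claw": 1}
  ],
  "newtons": 25
}}

```text
t: 0.6
ee_pos: [0.3371, -0.4532, 0.1806]
eef_rot: [-0.0, 0.98, 0.2, -0.0]
ft_force: [-0.4, -0.7, 0.6]
grip_width: 0.997
gripper_force: 0.0
```

```bash
python3 - <<'E'
from h import *
st=manip.read_state();print(st["t"],st["ee_pos"],rot(st).as_matrix().round(3).tolist())
print(rel(st,[.4584,-.3349,.19],np.radians(-156.8+90)))
E
```

```text
0.6 [ 0.33714768 -0.45321285  0.18056361] [[0.92, 0.392, -0.0], [0.392, -0.92, 0.001], [0.0, -0.001, -1.0]]
(array([ 0.3948, -0.1534, -0.0235]), array([-0.0004, -0.0001, -0.0016]))
```

>>> {"fn": "arm_command", "kwargs": {
  "moves": [
    {"x": 0.395,"y": -0.153,"z": -0.02,"rx": 0,"ry": 0,"rz": 0,"claw": 1},
    {"x": 0.395,"y": -0.153,"z": -0.02,"rx": 0,"ry": 0,"rz": 0,"claw": 1},
    {"x": 0.395,"y": -0.153,"z": -0.02,"rx": 0,"ry": 0,"rz": 0,"claw": 1},
    {"x": 0.395,"y": -0.153,"z": -0.02,"rx": 0,"ry": 0,"rz": 0,"claw": 1},
    {"x": 0.395,"y": -0.153,"z": -0.02,"rx": 0,"ry": 0,"rz": 0,"claw": 1}
  ]
}}

```text
t: 1.1
ee_pos: [0.459, -0.3346, 0.1887]
eef_rot: [-0.0, 0.979, 0.202, -0.0]
ft_force: [-1.1, -1.1, -0.4]
grip_width: 0.999
gripper_force: 0.0
```

```bash
python3 - <<'E'
from h import *
import pickle
st=manip.read_state();im=manip.capture("wrist");pickle.dump(st,open("st1.pkl","wb"))
cv2.imwrite("pics/w1.png",im);print(st["ee_pos"])
p=wpix([.4584,-.3349,.08],st);print(p)
x0,y0=int(p[0])-100,int(p[1])-75;x0=max(0,min(312,x0));y0=max(0,min(234,y0));print(x0,y0)
cv2.imwrite("pics/w1c.png",cv2.resize(im[y0:y0+150,x0:x0+200],(800,600),interpolation=cv2.INTER_CUBIC))
E
```

```text
[ 0.45897411 -0.33463259  0.18868247]
[254.46318893 182.35523194]
154 107
```

View pics/w1c.png

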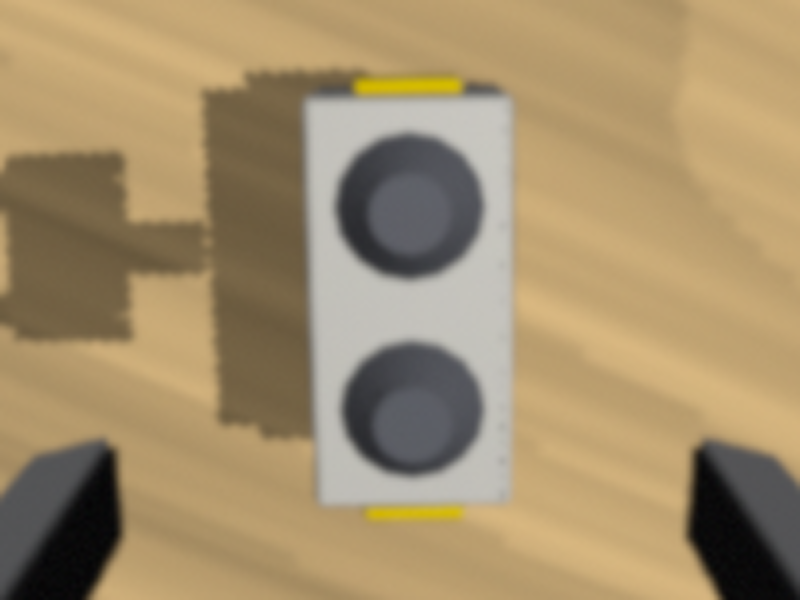

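The spare box fills the crop. Its lid corners are at about (303,95), (511,95), (511,503) and (318,504), with lug tips at (410,213) and (413,424).

```bash
python3 - <<'E'
from h import *
import pickle
st=pickle.load(open("st1.pkl","rb"))
f=lambda q,z:onz("wrist",(q[0]/4+154-.375,q[1]/4+107-.375),z,st)
C=[f(q,.074) for q in((303,95),(511,95),(511,503),(318,504))]
L=[f(q,.088) for q in((410,213),(413,424))]
print(np.mean(C,0).round(4),[np.linalg.norm(C[i]-C[i-1]).round(4) for i in range(4)])
d=(C[3]+C[2]-C[0]-C[1])[:2];print(np.degrees(np.arctan2(d[1],d[0])))
d2=(L[1]-L[0])[:2];print(np.mean(L,0).round(4),np.hypot(*d2),np.degrees(np.arctan2(d2[1],d2[0])))
for yw in(d,d2):
  m=(np.mean(C,0)+np.mean(L,0))/2;print(rel(manip.read_state(),[m[0],m[1],.047-.019],np.arctan2(yw[1],yw[0])+np.pi/2))
E
```

```text
[ 0.4568 -0.3379  0.074 ] [np.float64(0.1194), np.float64(0.0567), np.float64(0.1191), np.float64(0.0572)]
-155.55392643217377
[ 0.4564 -0.3382  0.088 ] 0.05877547741668393 -155.77909674025238
(array([-0.0049,  0.0038,  0.4014]), array([-0.0003,  0.0003, -0.0136]))
(array([-0.0049,  0.0038,  0.4014]), array([-0.0003,  0.0003, -0.0111]))
```

>>> {"fn": "arm_command", "kwargs": {
  "moves": [
    {"x": -0.005,"y": 0.004,"z": 0.1,"rx": 0,"ry": 0,"rz": -0.012,"claw": 1},
    {"x": -0.005,"y": 0.004,"z": 0.2,"rx": 0,"ry": 0,"rz": -0.012,"claw": 1},
    {"x": -0.005,"y": 0.004,"z": 0.3,"rx": 0,"ry": 0,"rz": -0.012,"claw": 1},
    {"x": -0.005,"y": 0.004,"z": 0.36,"rx": 0,"ry": 0,"rz": -0.012,"claw": 1},
    {"x": -0.005,"y": 0.004,"z": 0.4,"rx": 0,"ry": 0,"rz": -0.012,"claw": 1}
  ]
}}

```text
t: 1.65
ee_pos: [0.4541, -0.339, 0.0262]
eef_rot: [-0.002, 0.978, 0.208, -0.001]
ft_force: [-0.3, -0.5, -0.2]
grip_width: 0.999
gripper_force: 0.0
```

>>> {"fn": "arm_command", "kwargs": {
  "moves": [
    {"x": 0,"y": 0,"z": 0,"rx": 0,"ry": 0,"rz": 0,"claw": 0.5},
    {"x": 0,"y": 0,"z": 0,"rx": 0,"ry": 0,"rz": 0,"claw": 0.5},
    {"x": 0,"y": 0,"z": 0,"rx": 0,"ry": 0,"rz": 0,"claw": 0.5},
    {"x": 0,"y": 0,"z": 0,"rx": 0,"ry": 0,"rz": 0,"claw": 0.5},
    {"x": 0,"y": 0,"z": 0,"rx": 0,"ry": 0,"rz": 0,"claw": 0.5}
  ],
  "newtons": 25
}}

```text
t: 2.15
ee_pos: [0.4564, -0.3387, 0.03]
eef_rot: [-0.001, 0.978, 0.209, 0.0]
ft_force: [-0.1, 3.2, 7.0]
grip_width: 0.616
gripper_force: 25.4
```

>>> {"fn": "arm_command", "kwargs": {
  "moves": [
    {"x": 0,"y": 0,"z": -0.03,"rx": 0,"ry": 0,"rz": 0,"claw": 0.5},
    {"x": 0,"y": 0,"z": -0.1,"rx": 0,"ry": 0,"rz": 0,"claw": 0.5},
    {"x": 0,"y": 0,"z": -0.2,"rx": 0,"ry": 0,"rz": 0,"claw": 0.5},
    {"x": 0,"y": 0,"z": -0.3,"rx": 0,"ry": 0,"rz": 0,"claw": 0.5},
    {"x": 0,"y": 0,"z": -0.4,"rx": 0,"ry": 0,"rz": 0,"claw": 0.5}
  ],
  "newtons": 30
}}

```text
t: 2.65
ee_pos: [0.456, -0.3388, 0.1908]
eef_rot: [0.0, 0.978, 0.209, -0.0]
ft_force: [0.3, -1.0, -3.0]
grip_width: 0.617
gripper_force: 30.0
```

```bash
python3 - <<'E'
from h import *
st=manip.read_state();print(st["t"],st["ee_pos"],st["ft_force"],st["gripper_force"],st["joint_positions"].round(2))
for y in (.128,):
  print(rel(st,[.6039,.1279,.2],np.radians(163.8+90)))
E
```

```text
2.65 [ 0.45602628 -0.33882409  0.19078119] [ 0.28719449 -0.96858921 -3.04377213] 29.967146515846252 [-0.84  0.04  1.75 -0.    1.35  0.31]
(array([ 0.815 , -0.9132, -0.0235]), array([ 3.000e-04, -0.000e+00,  4.485e-01]))
```

```bash
python3 - <<'E'
from h import *
st=manip.read_state();y=np.radians(-16.2);u=np.array([np.cos(y),np.sin(y)])
p=np.array([.6039,.1279])-.13*u;print(p,rel(st,[*p,.2],y+np.pi/2))
E
```

```text
[0.47906182 0.16416884] (array([ 0.5674, -1.1237, -0.0235]), array([ 3.000e-04, -0.000e+00,  4.485e-01]))
```

>>> {"fn": "arm_command", "kwargs": {
  "moves": [
    {"x": 0.5,"y": -1,"z": -0.02,"rx": 0,"ry": 0,"rz": 0.09,"claw": 0.5},
    {"x": 0.5,"y": -1,"z": -0.02,"rx": 0,"ry": 0,"rz": 0.18,"claw": 0.5},
    {"x": 0.5,"y": -1,"z": -0.02,"rx": 0,"ry": 0,"rz": 0.27,"claw": 0.5},
    {"x": 0.5,"y": -1,"z": -0.02,"rx": 0,"ry": 0,"rz": 0.36,"claw": 0.5},
    {"x": 0.5,"y": -1,"z": -0.02,"rx": 0,"ry": 0,"rz": 0.4485,"claw": 0.5}
  ]
}}

```text
t: 3.15
ee_pos: [0.4664, -0.096, 0.1938]
eef_rot: [0.0, 0.991, -0.136, 0.001]
ft_force: [0.9, 0.3, -3.0]
grip_width: 0.613
gripper_force: 30.0
```

```bash
python3 - <<'E'
from h import *
st=manip.read_state();print(st["ee_pos"],rel(st,[.479,.164,.2],np.radians(-16.2+90)))
E
```

```text
[ 0.46641057 -0.09602832  0.19376389] (array([-0.1454, -0.6344, -0.0159]), array([ 0.0001, -0.0007,  0.0057]))
```

>>> {"fn": "arm_command", "kwargs": {
  "moves": [
    {"x": -0.145,"y": -0.634,"z": -0.015,"rx": 0,"ry": 0,"rz": 0,"claw": 0.5},
    {"x": -0.145,"y": -0.634,"z": -0.015,"rx": 0,"ry": 0,"rz": 0,"claw": 0.5},
    {"x": -0.145,"y": -0.634,"z": -0.015,"rx": 0,"ry": 0,"rz": 0,"claw": 0.5},
    {"x": -0.145,"y": -0.634,"z": -0.015,"rx": 0,"ry": 0,"rz": 0,"claw": 0.5},
    {"x": -0.145,"y": -0.634,"z": -0.015,"rx": 0,"ry": 0,"rz": 0,"claw": 0.5}
  ]
}}

```text
t: 3.65
ee_pos: [0.4773, 0.1538, 0.1997]
eef_rot: [-0.0, 0.991, -0.134, 0.001]
ft_force: [0.1, -0.7, -2.7]
grip_width: 0.616
gripper_force: 30.0
```

>>> {"fn": "arm_command", "kwargs": {
  "moves": [
    {"x": 0,"y": 0,"z": 0,"rx": 0,"ry": 0,"rz": 0,"claw": 0.5},
    {"x": 0,"y": 0,"z": 0,"rx": 0,"ry": 0,"rz": 0,"claw": 0.5},
    {"x": 0,"y": 0,"z": 0,"rx": 0,"ry": 0,"rz": 0,"claw": 0.5},
    {"x": 0,"y": 0,"z": 0,"rx": 0,"ry": 0,"rz": 0,"claw": 0.5},
    {"x": 0,"y": 0,"z": 0,"rx": 0,"ry": 0,"rz": 0,"claw": 0.5}
  ]
}}

```text
t: 4.15
ee_pos: [0.4778, 0.1505, 0.1991]
eef_rot: [0.0, 0.991, -0.135, 0.0]
ft_force: [0.4, -0.1, -2.9]
grip_width: 0.612
gripper_force: 30.0
```

```bash
python3 - <<'E'
from h import *
import pickle
st=manip.read_state();im=manip.capture("wrist");pickle.dump(st,open("st2.pkl","wb"))
cv2.imwrite("pics/w2.png",im);print(st["ee_pos"])
print(wpix([.6039,.1279,.088],st))
cv2.imwrite("pics/w2c.png",cv2.resize(im,(800,600),interpolation=cv2.INTER_CUBIC))
E
```

```text
[0.47780647 0.15050562 0.19905789]
[243.26485291  65.25528195]
```

View pics/w2c.png

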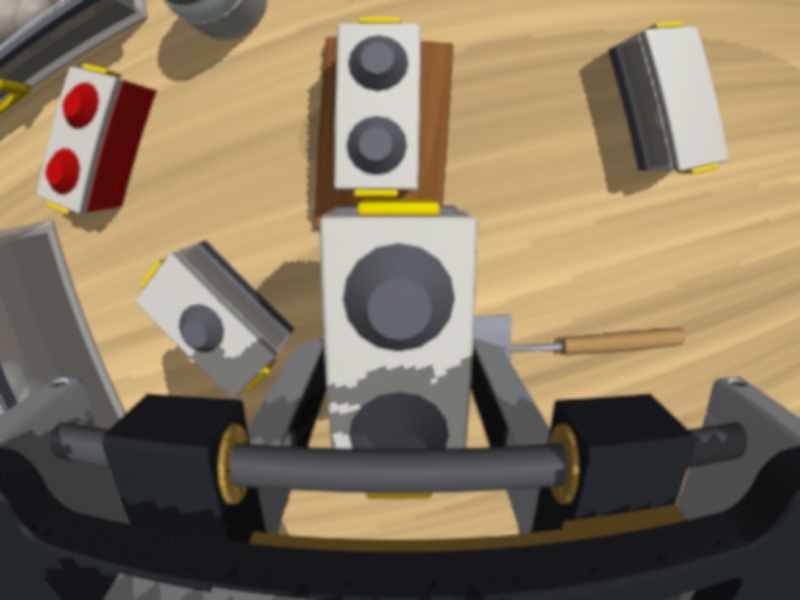

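```bash
python3 - <<'E'
import cv2
im=cv2.imread("pics/w2.png")
cv2.imwrite("pics/w2d.png",cv2.resize(im[5:245,170:350],(600,800),interpolation=cv2.INTER_CUBIC)[:600])
cv2.imwrite("pics/w2d.png",cv2.resize(im[5:140,180:340],(800,600)[0:1]+(675,),interpolation=cv2.INTER_CUBIC)[:600])
E
```

```text
(no output)
```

View pics/w2d.png

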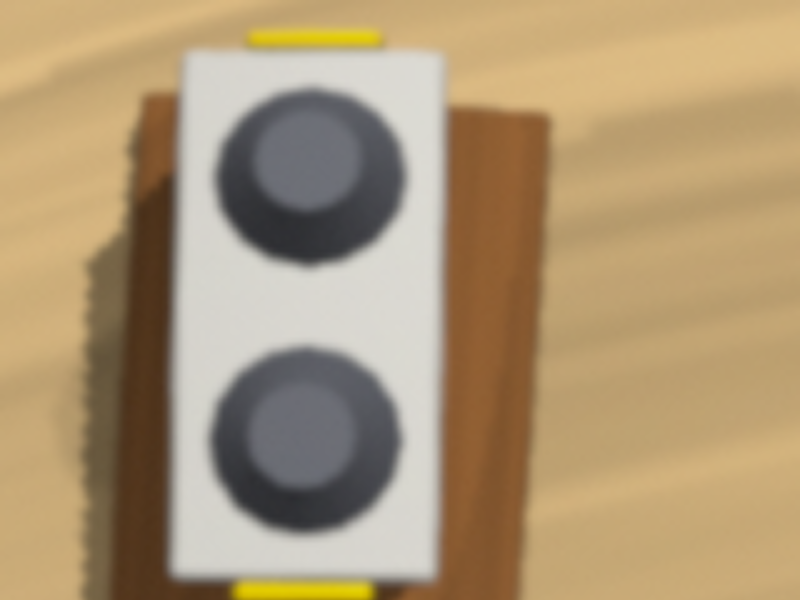

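```bash
python3 - <<'E'
from h import *
import pickle
st=pickle.load(open("st2.pkl","rb"))
f=lambda q,z:onz("wrist",(q[0]/5+180-.4,q[1]/5+5-.4),z,st)
C=[f(q,.088) for q in((184,50),(445,50),(437,580),(170,578))]
L=[f(q,.102) for q in((306,160),(301,437))]
print(np.mean(C,0).round(4),[np.linalg.norm(C[i]-C[i-1]).round(4) for i in range(4)])
d=(C[0]+C[1]-C[2]-C[3])[:2];print(np.degrees(np.arctan2(d[1],d[0])))
d2=(L[0]-L[1])[:2];print(np.mean(L,0).round(4),np.hypot(*d2),np.degrees(np.arctan2(d2[1],d2[0])))
g=lambda q,z:rot(st).inv().apply(onz("wrist",(q[0]*.64-.2,q[1]*.64-.2),z,st)-st["ee_pos"])
zt=st["ee_pos"][2]+.0455
print("held, tool frame:",[g(q,zt).round(4) for q in((322,217),(477,217))],g((399,308),zt+.014).round(4))
m=(np.mean(C,0)+np.mean(L,0))/2;a=(np.arctan2(d[1],d[0])+np.arctan2(d2[1],d2[0]))/2
s=manip.read_state();print(m,np.degrees(a),s["ee_pos"],rel(s,[*m[:2],.2],a+np.pi/2))
E
```

```text
[0.6041 0.1302 0.088 ] [np.float64(0.1191), np.float64(0.0566), np.float64(0.119), np.float64(0.0575)]
-16.58282822980053
[0.6038 0.1306 0.102 ] 0.0592004246976839 -16.403758767451215
held, tool frame: [array([ 0.0607, -0.027 , -0.0455]), array([ 0.0607,  0.0285, -0.0455])] [ 0.0309  0.0006 -0.0595]
[0.60394606 0.13036959 0.095     ] -16.493293498625874 [0.47779723 0.15064892 0.19904894] (array([ 0.3175, -0.0353, -0.0024]), array([ 0.    , -0.    ,  0.0113]))
```

>>> {"fn": "arm_command", "kwargs": {
  "moves": [
    {"x": 0.1,"y": -0.012,"z": 0,"rx": 0,"ry": 0,"rz": 0.011,"claw": 0.5},
    {"x": 0.2,"y": -0.024,"z": 0,"rx": 0,"ry": 0,"rz": 0.011,"claw": 0.5},
    {"x": 0.315,"y": -0.037,"z": 0,"rx": 0,"ry": 0,"rz": 0.011,"claw": 0.5},
    {"x": 0.315,"y": -0.037,"z": 0.06,"rx": 0,"ry": 0,"rz": 0.011,"claw": 0.5},
    {"x": 0.315,"y": -0.037,"z": 0.1,"rx": 0,"ry": 0,"rz": 0.011,"claw": 0.5}
  ]
}}

```text
t: 4.7
ee_pos: [0.6033, 0.1315, 0.1572]
eef_rot: [0.0, 0.99, -0.143, -0.001]
ft_force: [-0.9, -0.3, -3.0]
grip_width: 0.61
gripper_force: 30.0
```

>>> {"fn": "arm_command", "kwargs": {
  "moves": [
    {"x": 0,"y": 0,"z": 0,"rx": 0,"ry": 0,"rz": 0,"claw": 0.5},
    {"x": 0,"y": 0,"z": 0,"rx": 0,"ry": 0,"rz": 0,"claw": 0.5},
    {"x": 0,"y": 0,"z": 0,"rx": 0,"ry": 0,"rz": 0,"claw": 0.5},
    {"x": 0,"y": 0,"z": 0,"rx": 0,"ry": 0,"rz": 0,"claw": 0.5},
    {"x": 0,"y": 0,"z": 0,"rx": 0,"ry": 0,"rz": 0,"claw": 0.5}
  ]
}}

```text
t: 5.2
ee_pos: [0.6034, 0.1328, 0.1602]
eef_rot: [-0.0, 0.99, -0.142, 0.001]
ft_force: [0.4, 0.0, -3.7]
grip_width: 0.611
gripper_force: 30.0
```

```bash
python3 - <<'E'
from h import *
s=manip.read_state();u=np.radians(-16.5);t=np.array([.6039,.1304])-.001*np.array([np.cos(u),np.sin(u)])-.0005*np.array([-np.sin(u),np.cos(u)])*-1
print(s["ee_pos"],s["ft_force"],rel(s,[*t,.118],u+np.pi/2))
E
```

```text
[0.60338313 0.13277702 0.16024433] [ 0.35733748  0.00407604 -3.71000208] (array([0.0002, 0.0041, 0.1056]), array([-0.0004, -0.0011,  0.0018]))
```

>>> {"fn": "arm_command", "kwargs": {
  "moves": [
    {"x": 0,"y": 0.004,"z": 0.02,"rx": 0,"ry": 0,"rz": 0,"claw": 0.5},
    {"x": 0,"y": 0.004,"z": 0.04,"rx": 0,"ry": 0,"rz": 0,"claw": 0.5},
    {"x": 0,"y": 0.004,"z": 0.06,"rx": 0,"ry": 0,"rz": 0,"claw": 0.5},
    {"x": 0,"y": 0.004,"z": 0.075,"rx": 0,"ry": 0,"rz": 0,"claw": 0.5},
    {"x": 0,"y": 0.004,"z": 0.085,"rx": 0,"ry": 0,"rz": 0,"claw": 0.5}
  ]
}}

```text
t: 5.7
ee_pos: [0.6021, 0.131, 0.1238]
eef_rot: [0.0, 0.99, -0.142, -0.001]
ft_force: [-0.8, -0.7, -2.7]
grip_width: 0.615
gripper_force: 30.0
```

>>> {"fn": "arm_command", "kwargs": {
  "moves": [
    {"x": 0,"y": 0,"z": 0.003,"rx": 0,"ry": 0,"rz": 0,"claw": 0.5},
    {"x": 0,"y": 0,"z": 0.006,"rx": 0,"ry": 0,"rz": 0,"claw": 0.5},
    {"x": 0,"y": 0,"z": 0.009,"rx": 0,"ry": 0,"rz": 0,"claw": 0.5},
    {"x": 0,"y": 0,"z": 0.011,"rx": 0,"ry": 0,"rz": 0,"claw": 0.5},
    {"x": 0,"y": 0,"z": 0.012,"rx": 0,"ry": 0,"rz": 0,"claw": 0.5}
  ]
}}

```text
t: 6.2
ee_pos: [0.6027, 0.1311, 0.1204]
eef_rot: [-0.0, 0.99, -0.142, 0.0]
ft_force: [-0.7, -0.2, -2.9]
grip_width: 0.61
gripper_force: 30.0
```

>>> {"fn": "arm_command", "kwargs": {
  "moves": [
    {"x": 0,"y": 0,"z": 0.002,"rx": 0,"ry": 0,"rz": 0,"claw": 0.5},
    {"x": 0,"y": 0,"z": 0.004,"rx": 0,"ry": 0,"rz": 0,"claw": 0.5},
    {"x": 0,"y": 0,"z": 0.006,"rx": 0,"ry": 0,"rz": 0,"claw": 0.5},
    {"x": 0,"y": 0,"z": 0.008,"rx": 0,"ry": 0,"rz": 0,"claw": 0.5},
    {"x": 0,"y": 0,"z": 0.008,"rx": 0,"ry": 0,"rz": 0,"claw": 0.5}
  ]
}}

```text
t: 6.7
ee_pos: [0.6032, 0.1309, 0.118]
eef_rot: [0.0, 0.99, -0.142, 0.001]
ft_force: [-0.8, 0.0, 2.4]
grip_width: 0.615
gripper_force: 30.0
```

>>> {"fn": "arm_command", "kwargs": {
  "moves": [
    {"x": 0,"y": 0,"z": 0.001,"rx": 0,"ry": 0,"rz": 0,"claw": 0.5},
    {"x": 0,"y": 0,"z": 0.001,"rx": 0,"ry": 0,"rz": 0,"claw": 0.5},
    {"x": 0,"y": 0,"z": 0.001,"rx": 0,"ry": 0,"rz": 0,"claw": 0.66},
    {"x": 0,"y": 0,"z": 0.001,"rx": 0,"ry": 0,"rz": 0,"claw": 0.8},
    {"x": 0,"y": 0,"z": 0.001,"rx": 0,"ry": 0,"rz": 0,"claw": 1}
  ]
}}

```text
t: 7.2
ee_pos: [0.6024, 0.1312, 0.1163]
eef_rot: [-0.0, 0.99, -0.142, -0.0]
ft_force: [-0.5, 0.3, -0.4]
grip_width: 0.792
gripper_force: 0.0
```

>>> {"fn": "arm_command", "kwargs": {
  "moves": [
    {"x": 0,"y": 0,"z": 0,"rx": 0,"ry": 0,"rz": 0,"claw": 1},
    {"x": 0,"y": 0,"z": 0,"rx": 0,"ry": 0,"rz": 0,"claw": 1},
    {"x": 0,"y": 0,"z": -0.05,"rx": 0,"ry": 0,"rz": 0,"claw": 1},
    {"x": 0,"y": 0,"z": -0.15,"rx": 0,"ry": 0,"rz": 0,"claw": 1},
    {"x": 0,"y": 0,"z": -0.25,"rx": 0,"ry": 0,"rz": 0,"claw": 1}
  ]
}}

```text
t: 7.7
ee_pos: [0.6018, 0.1311, 0.2168]
eef_rot: [0.0, 0.99, -0.142, -0.001]
ft_force: [0.8, 0.2, 0.1]
grip_width: 1.0
gripper_force: 0.0
```

>>> {"fn": "arm_command", "kwargs": {
  "moves": [
    {"x": -0.1,"y": 0,"z": -0.1,"rx": 0,"ry": 0,"rz": 0,"claw": 1},
    {"x": -0.2,"y": 0,"z": -0.1,"rx": 0,"ry": 0,"rz": 0,"claw": 1},
    {"x": -0.3,"y": 0,"z": -0.1,"rx": 0,"ry": 0,"rz": 0,"claw": 1},
    {"x": -0.3,"y": 0,"z": -0.1,"rx": 0,"ry": 0,"rz": 0,"claw": 1},
    {"x": -0.3,"y": 0,"z": -0.1,"rx": 0,"ry": 0,"rz": 0,"claw": 1}
  ]
}}

```text
t: 8.2
ee_pos: [0.4873, 0.165, 0.257]
eef_rot: [-0.0, 0.99, -0.142, 0.001]
ft_force: [-0.7, 0.2, -0.1]
grip_width: 0.998
gripper_force: 0.0
```

```bash
python3 - <<'E'
from h import *
im=manip.capture("scene");p=pix("scene",[.604,.13,.12]).astype(int);print(p,manip.read_state()["t"])
a=im[p[1]-60:p[1]+60,p[0]-50:p[0]+50]
w=manip.capture("wrist")[0:200,150:350]
cv2.imwrite("pics/f.png",np.hstack([cv2.resize(a,(400,480),interpolation=2),cv2.resize(w,(400,480),interpolation=2)]))
E
```

```text
[305 174] 8.25
```

View pics/f.png

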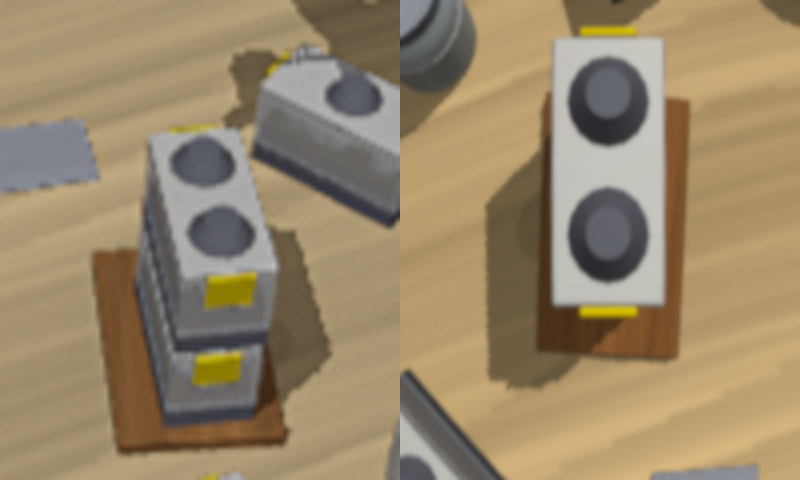

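The final picture shows the upper box flat, in line and down on the lower lid with no gap. The lower box is still on its board, and the gripper is clear of both.

```bash
python3 -c "
from cell import manip
print(manip.hand_in())"
```

```text
the job is handed in; nothing more can be done
None
```

The spare two-lug box is stacked in line and seated flat, lid to base, on the base box, and the job was handed in at about 8.3 s of the 38 s allowed; the other boxes were never touched.

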